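# Cover the filling containers, each with its own lid

## Robot

A 6-joint arm with a two-finger parallel gripper is mounted at the origin on the work surface. World frame = base frame: x ahead of the robot, y to its left, z up, the work surface at z = 0. Lengths are in m, angles in rad, forces in N, time in s.
With the tool pointing down it reaches from about 0.375 to 0.9 m from the base axis. Payload 3.1 kg.
Tool frame: the origin (TCP) lies at the very end of the fingers, on their centre line; the grasp point (between the pads) lies 19 mm behind it (arm.grip_depth is the distance from the TCP to the grasp point, in m); z points along the fingers, y is the line along which they close (so a half turn about z gives the same grasp; the last joint's range is limited). The gripper opens to 87 mm and grips with 3 to 60 N. Pads are 19 mm wide; open, the fingers measure 117 mm over their backs; the gripper's body (75 mm by 190 mm) begins 51 mm behind the grasp point.
Start: joints at [1.107, 0.527, 1.433, -0, 1.181, -0.178], TCP at [0.176, 0.6, 0.223] pointing down, gripper open.
Joint ranges: [-3.08, 3.08], [-0.75, 2.2], [0.22, 2.44], [-1.43, 4.57], [0, 2.65], [-2.85, 2.85]. Speed limits (rad/s): [2.79, 2.79, 3.14, 3.14, 3.14, 3.14].

## Interface

Orientations are given as a 3x3 rotation matrix whose columns are the frame's x, y, z axes.
In Python, from rig import arm gives the robot as it stands. The module is installed in compiled form; this text tells all that it offers.
- The arm moves only by the tool apply_moves, never from a script. Its argument "motion" is a list of rows, each a list of 3 entries, a list of its own where there are three numbers: the shift along the tool's x, y, z normalised to -1 to 1, where 1 is 0.2 m, then the turn, a rotation vector about the tool's x, y, z normalised to -1 to 1, where 1 is 180 degrees, then the finger opening in mm, from 0 to 87. In form: [[[tx, ty, tz], [rx, ry, rz], hand], ...]. A call has 1 to 8 rows; each row is the pose to reach, as a shift and turn from the pose commanded when the call began, along the tool's axes at that moment, turning the shorter way round; what a row does not reach only later rows make up. A row lasts 1/10 s, in which the tool goes at most 50 mm and 8.59 degrees, less where a joint would pass 70% of its speed; a pose out of reach is approached as far as the arm can. A call with a number of a shift or a turn outside -1 to 1 is refused whole. A call with a gripper value outside its range is refused whole. The fingers move at their own pace and stop on an object; "grip_force" is the grip in N (left out, the last holds). Time passes only in rows, so rows that repeat a pose let the fingers close. It gives the time, the measured TCP pose, the force, the opening and the grip force at its end, in the units of the state.
- arm.state(): the state, without advancing time (a new reading comes with each control period).
- arm.grab_frame(name): name is "scene" or "top"; returns a dict with "pixels" (480x640x3 uint8, red, green, blue), "depth" (480x640 float32, m along the optical axis (not along the pixel's ray), 0 where there is no reading), "fx", "fy", "cx", "cy" (pixels), "rvec" (rotation vector, rad) and "tvec" (3), from world to camera coordinates, as OpenCV has them. Camera axes: x right, y down, z forward; pixel columns grow to the right and rows downward; lengths in m; the calibration is good to about 2 mm. A picture is of the moment at which its call begins.
- arm.close_job(): hands the job in; it is judged then, once.
The state is a dict: "time_s": time; "qpos": joint angles; "qvel": joint speeds; "tau": joint torques, N m; "tool_pos": TCP position; "ee_rot": TCP orientation; "force": force on the tool from outside, world axes, zero at the start; "torque": the same for the moment, N m; "finger_gap": finger opening in m; "gripper_force": force on a finger pad.
Only numpy, scipy, OpenCV 4.12 (cv2) and the standard library are available. Lean on these libraries where they do the work, as an engineer would, in place of code of your own. Each camera call takes 0.05 s, during which the arm holds its last target. There are 200 camera calls.

## Task

Close the four open filling containers for the fridge: put on each one the lid of its own shape and size, lying flat with its step down in the mouth, and let go of it. Leave the containers, the salt shaker and the sauce cup standing where they are.

Things in the scene. Friction and masses are not known exactly. Their poses are not given: they have to be found in the camera images.
- pan_small_mouth (a point): small round open stainless-steel food container with pale chopped filling, diameter 80 mm outside, 60 mm high, walls 3 mm, loose, about 0.8 kg, standing on the worktop; the filling stays at least 15 mm below the rim. Point: centre of its mouth at rim height; z up.
- lid_small_knob (a point): small round lid: bright metal plate diameter 98 mm, 4 mm thick; beneath it a step (diameter 56 mm, 8 mm deep) that enters the mouth with 9 mm play all round; on top a round black knob, diameter 18, height 32 mm. Lies on its step, knob up, about 0.15 kg. Point: on the knob axis, 16 mm above the plate top, 28 mm above the underside, 20 mm above the rim when seated; z up.
- pan_large_mouth (a point): large round open stainless-steel food container with pale chopped filling, diameter 116 mm outside, 60 mm high, walls 3 mm, loose, about 0.8 kg, standing on the worktop; the filling stays at least 15 mm below the rim. Point: centre of its mouth at rim height; z up.
- lid_large_knob (a point): large round lid: bright metal plate diameter 134 mm, 4 mm thick; beneath it a step (diameter 92 mm, 8 mm deep) that enters the mouth with 9 mm play all round; on top a round black knob, diameter 18, height 32 mm. Lies on its step, knob up, about 0.15 kg. Point: on the knob axis, 16 mm above the plate top, 28 mm above the underside, 20 mm above the rim when seated; z up.
- pan_square_mouth (a point): square open stainless-steel food container with pale chopped filling, 90 x 90 mm outside, 60 mm high, walls 3 mm, loose, about 0.8 kg, standing on the worktop; the filling stays at least 15 mm below the rim. Point: centre of its mouth at rim height; z up; sides along x and y.
- lid_square_knob (a point): square lid: bright metal plate 108 x 108 mm, 4 mm thick; beneath it a step (66 x 66 mm, 8 mm deep) that enters the mouth with 9 mm play all round; on top a round black knob, diameter 18, height 32 mm. Lies on its step, knob up, about 0.15 kg. Point: on the knob axis, 16 mm above the plate top, 28 mm above the underside, 20 mm above the rim when seated; z up; sides along x and y.
- pan_oblong_mouth (a point): oblong open stainless-steel food container with pale chopped filling, 120 (along its x) x 76 (along its y) mm outside, 60 mm high, walls 3 mm, loose, about 0.8 kg, standing on the worktop; the filling stays at least 15 mm below the rim. Point: centre of its mouth at rim height; z up; sides along x and y.
- lid_oblong_knob (a point): oblong lid: bright metal plate 138 (along its x) x 94 (along its y) mm, 4 mm thick; beneath it a step (96 x 52 mm, 8 mm deep) that enters the mouth with 9 mm play all round; on top a round black knob, diameter 18, height 32 mm. Lies on its step, knob up, about 0.15 kg. Point: on the knob axis, 16 mm above the plate top, 28 mm above the underside, 20 mm above the rim when seated; z up; sides along x and y.
- shaker_center (a point): steel salt shaker, 38 mm across, 72 mm tall, loose, stays where it stands. Point: its centre, half-way up.
- cup_center (a point): small white ceramic sauce cup, 44 mm across, 35 mm tall, loose, stays where it stands. Point: its centre, half-way up.
Not all that is in view belongs to the job. Leave any red or turquoise look-alike of the part that bears lid_large_knob alone. What is shaped like the part that bears lid_oblong_knob but blue is not meant.

How it is judged:
At the end, for the whole second after the job is handed in: Each lid lies released and at rest on its own container: within 12 mm of its centre, knob point 15 to 25 mm above the rim, lid and container level to 0.06 rad, square and oblong lids turned to match to 0.25 rad (modulo a quarter / half turn) (horizontal distance between lid_small_knob and pan_small_mouth below 0.012 m and z of lid_small_knob in the frame of pan_small_mouth between 0.015 and 0.025 m and angle between each of lid_small_knob, pan_small_mouth, lid_large_knob, pan_large_mouth, lid_square_knob, pan_square_mouth, lid_oblong_knob, pan_oblong_mouth's own z axis and vertical below 0.06 rad and linear speed of each of lid_small, lid_large, lid_square, lid_oblong below 0.02 m/s and horizontal distance between lid_large_knob and pan_large_mouth below 0.012 m and z of lid_large_knob in the frame of pan_large_mouth between 0.015 and 0.025 m and horizontal distance between lid_square_knob and pan_square_mouth below 0.012 m and z of lid_square_knob in the frame of pan_square_mouth between 0.015 and 0.025 m and (angle between the x axis of lid_square_knob and the x axis of pan_square_mouth, either way round below 0.25 rad or angle between the x axis of lid_square_knob and the y axis of pan_square_mouth, either way round below 0.25 rad) and horizontal distance between lid_oblong_knob and pan_oblong_mouth below 0.012 m and z of lid_oblong_knob in the frame of pan_oblong_mouth between 0.015 and 0.025 m and angle between the x axis of lid_oblong_knob and the x axis of pan_oblong_mouth, either way round below 0.25 rad); the robot touches nothing.
It fails at once if a container is shifted by more than 30 mm (distance of any of pan_small_mouth, pan_large_mouth, pan_square_mouth, pan_oblong_mouth from where it was at the start of the episode above 0.03 m).
It fails at once if the shaker is shifted by more than 30 mm or knocked over (distance of shaker_center from where it was at the start of the episode above 0.03 m or angle between shaker_center's own z axis and vertical above 0.5 rad).
It fails at once if the cup is shifted by more than 30 mm or knocked over (distance of cup_center from where it was at the start of the episode above 0.03 m or angle between cup_center's own z axis and vertical above 0.5 rad).
It also fails if it takes over 112 s, if anything falls off the work surface, if the arm or the gripper's body presses on something with over 40 N, if the wrist force passes 120 N, or if a joint passes its speed limit or range.

## Working session

There is one attempt and no reset: what is moved stays moved. The work goes in short steps, Python scripts to look and compute and a tool call to move; the robot and the scene stay as the last step left them, time stands still between calls to the robot, and variables do not carry over. Pictures are saved under pics/ and viewed, at most 14 in all, crops included, and the job is handed in when it is done.

Besides the shell and the picture viewer there is one more tool, called after "Emit:" in YAML: its name, and indented under it one key for each argument. apply_moves: Moves the arm, as the interface text tells. Scaled input: -1 to 1 covers 0.2 m each way for a shift and 180 degrees each way for a turn. Its arguments: {"type":"object","properties":{"motion":{"type":"array"},"grip_force":{"type":"number"}},"required":["motion"]}

```bash
mkdir -p pics
cat > h.py <<'E'
import numpy as np,cv2
from rig import arm
def snap(n):
    f=arm.grab_frame(n); np.savez(f'{n}.npz',**f); return f
def load(n): return dict(np.load(f'{n}.npz'))
def cloud(f):
    R=cv2.Rodrigues(f['rvec'])[0]; d=f['depth']; v,u=np.mgrid[0:480,0:640]
    P=np.stack([(u-f['cx'])/f['fx']*d,(v-f['cy'])/f['fy']*d,d],-1)
    return (P-f['tvec'].ravel())@R   # world
def save(f,name,box=None):
    im=f['pixels'][:,:,::-1]
    if box: a,b,c,d=box; im=im[b:d,a:c]; s=min(800/im.shape[1],600/im.shape[0]); im=cv2.resize(im,None,fx=s,fy=s,interpolation=cv2.INTER_CUBIC)
    cv2.imwrite('pics/'+name,im)
E
python3 - <<'E'
from h import *
for n in('top','scene'):
    f=snap(n); save(f,n+'1.png'); print(n,f['fx'],f['tvec'].ravel(),f['rvec'].ravel(), -cv2.Rodrigues(f['rvec'])[0].T@f['tvec'].ravel())
s=arm.state(); print(s['time_s'],s['tool_pos'],s['ee_rot'],s['finger_gap'],s['force'])
E
```

```text
top 535.3817504766848 [-0.01106655  0.44542384  1.33612744] [ 2.18122293 -2.21343355  0.05587778] [ 0.37908475 -0.01478857  1.35640608]
scene 446.2281482542643 [ 0.03821815 -0.25856395  1.48388362] [ 1.73310119  1.7692509  -0.74289265] [ 1.24511686 -0.01930518  0.84825577]
0.1 [0.17590952 0.59907405 0.22167819] [[-9.59428248e-01  2.81951643e-01 -8.41146087e-04]
 [ 2.81952711e-01  9.59426778e-01 -1.71087173e-03]
 [ 3.24634985e-04 -1.87862208e-03 -9.99998183e-01]] 0.08702341070501696 [-0.06259049  1.02743653 -0.01870362]
```

View pics/top1.png

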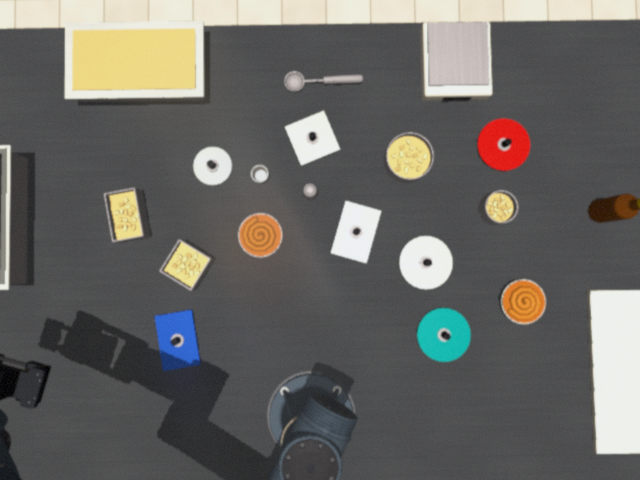

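View pics/scene1.png

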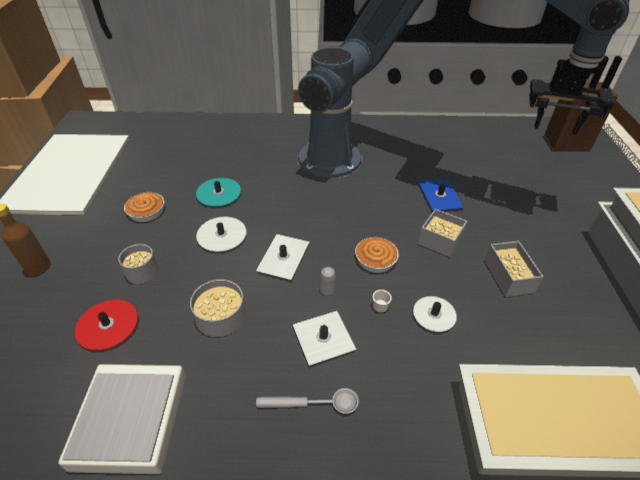

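The top view shows:
- **White lids:** small (212,166), square (312,137), oblong (356,231), large (427,262).
- **Containers:** large (410,157), small (501,207), oblong (126,215), square (186,265).
- **Other things to leave:** shaker (310,190) and cup (260,174).

Large-lid candidates are (427,262) white, (503,144) red and (443,335) turquoise. Oblong candidates are (356,231) white and (177,340) blue. The white/bright-metal ones fit, because the coloured ones are excluded look-alikes. I'll confirm this in one crop and measure.

```bash
cat > meas.py <<'E'
from h import *
f=load('top'); P=cloud(f); hsv=cv2.cvtColor(f['pixels'],cv2.COLOR_RGB2HSV)
print('table z',[np.round(P[v,u],4) for u,v in((270,300),(240,120),(560,240))])
def rect(Q): 
    r=cv2.minAreaRect((Q[:,:2]*1000).astype(np.float32)); return np.round(r[0],1),np.round(r[1],1),round(r[2],1)
def win(u,v,w=42):
    return (slice(max(v-w,0),v+w),slice(u-w,u+w))
print('LIDS')
for n,u,v,h in(('small',212,166,28),('square',312,137,32),('oblong',356,231,36),('large',427,262,36)):
    w=win(u,v,h); Q=P[w]; H=hsv[w]
    m=((H[...,2]>170)&(H[...,1]<40)&(Q[...,2]>.004)&(Q[...,2]<.03)).astype(np.uint8)
    k,l,st,_=cv2.connectedComponentsWithStats(m); i=1+np.argmax(st[1:,4]); A=Q[l==i]
    kn=Q[(Q[...,2]>.036)&(Q[...,2]<.06)]
    print(n,'plate',rect(A),'z',np.median(A[:,2]).round(4),'knob',kn.mean(0).round(4) if len(kn) else None,len(kn), np.round(np.ptp(kn[:,:2],axis=0),3))
print('PANS')
for n,u,v,h in(('small',501,207,24),('square',186,265,32),('oblong',126,215,34),('large',410,157,32)):
    Q=P[win(u,v,h)]; B=Q[(Q[...,2]>.052)&(Q[...,2]<.075)]
    print(n,rect(B),'z',np.median(B[:,2]).round(4),len(B))
print('OTHER')
for n,u,v,h in(('shaker',310,190,11),('cup',260,174,12)):
    Q=P[win(u,v,h)]; B=Q[(Q[...,2]>.02)]; print(n,B.mean(0).round(4),B[:,2].max().round(3),rect(B))
E
python3 - <<'E'
exec(open('meas.py').read()); save(f,'c1.png',(90,100,550,380))
E
```

```text
table z [array([0.2863, 0.0995, 0.0048]), array([ 0.7473,  0.1725, -0.0038]), array([ 0.4267, -0.6387, -0.0031])]
LIDS
small plate (array([627.2, 242. ]), array([96.1, 95.1]), 70.6) z 0.0121 knob [0.6259 0.2407 0.0432] 40 [0.016 0.015]
square plate (array([695.7, -11.4]), array([111.4, 107.7]), 21.7) z 0.0114 knob [ 0.6937 -0.0117  0.0428] 44 [0.017 0.015]
oblong plate (array([ 455. , -118.2]), array([ 93.9, 138. ]), 73.0) z 0.0116 knob [ 0.4539 -0.1169  0.0435] 41 [0.015 0.015]
large plate (array([ 375.9, -292.9]), array([130.8, 130.6]), 89.0) z 0.0115 knob [ 0.3745 -0.2917  0.043 ] 42 [0.017 0.017]
PANS
small (array([ 507.3, -469.3]), array([78.5, 79.6]), 1.0) z 0.0579 186
square (array([377.4, 301.2]), array([92.7, 91.4]), 57.8) z 0.0596 256
oblong (array([501.5, 449.2]), array([121.2,  78.7]), 10.5) z 0.059 331
large (array([ 634.7, -249. ]), array([112.5, 115.3]), 44.1) z 0.0583 246
OTHER
shaker [ 0.5488 -0.004   0.0768] 1.356 (array([474.4,  -1.5]), array([ 32.4, 189.7]), 88.3)
cup [0.599  0.1195 0.0602] 1.356 (array([494.4,  67.3]), array([279.9,  42.1]), 26.9)
```

View pics/c1.png

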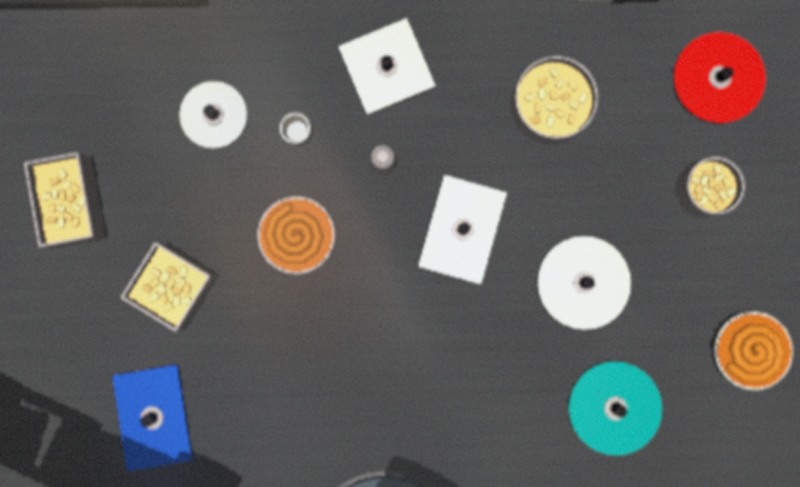

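The crop confirms it: the white lids are the small (213,115), square (387,66), oblong (462,229) and large (585,283). The red, turquoise and blue ones are the decoys. The measured sizes match the given ones: 96/98, 109/108, 138x94 and 131/134 mm.

Next is a helper that turns target poses into scaled moves.

```bash
cat > go.py <<'E'
import sys,numpy as np
from rig import arm
s=arm.state(); p=np.array(s['tool_pos']); R=np.array(s['ee_rot']).reshape(3,3)
psi=np.degrees(np.arctan2(R[1,1],R[0,1]))   # azimuth of tool y
print('t',round(s['time_s'],2),'p',p.round(4),'psi',round(psi,2),'tilt',np.degrees(np.arccos(-R[2,2])).round(2),'gap',round(s['finger_gap'],4),'F',np.round(s['force'],1),'q6',round(s['qpos'][5],2))
for a in sys.argv[1:]:   # targets x,y,z,psi in turn
    x,y,z,t=map(float,a.split(',')); c,si=np.cos(np.radians(psi)),np.sin(np.radians(psi))
    d=np.array([x,y,z])-p; sh=np.array([-si*d[0]+c*d[1],c*d[0]+si*d[1],-d[2]])/.2
    print(a,'shift',sh.round(3),'rz',round(-(t-psi)/180,4),'rows>=',int(np.ceil(max(np.linalg.norm(d)/.05,abs(t-psi)/8.59))))
    p=np.array([x,y,z]); psi=t
E
python3 go.py 0.33,0.46,0.2,36 0.48,0.36,0.17,0 0.6266,0.2414,0.10,0 0.6266,0.2414,0.017,0
```

```text
t 0.1 p [0.1759 0.5991 0.2217] psi 73.62 tilt 0.11 gap 0.087 F [-0.1  1.  -0. ] q6 -0.18
0.33,0.46,0.2,36 shift [-0.935 -0.45   0.108] rz 0.209 rows>= 5
0.48,0.36,0.17,0 shift [-0.845  0.313  0.15 ] rz 0.2 rows>= 5
0.6266,0.2414,0.10,0 shift [-0.593  0.733  0.35 ] rz -0.0 rows>= 5
0.6266,0.2414,0.017,0 shift [0.    0.    0.415] rz -0.0 rows>= 2
```

Emit:
apply_moves:
  motion:
    - [[-0.935,-0.45,0.108],[0,0,0.209],44]
    - [[-0.935,-0.45,0.108],[0,0,0.209],44]
    - [[-0.935,-0.45,0.108],[0,0,0.209],44]
    - [[-0.935,-0.45,0.108],[0,0,0.209],44]
    - [[-0.935,-0.45,0.108],[0,0,0.209],44]
    - [[-0.935,-0.45,0.108],[0,0,0.209],44]
    - [[-0.935,-0.45,0.108],[0,0,0.209],44]
  grip_force: 30

```text
time_s: 0.8
tool_pos: [0.3299, 0.4606, 0.2007]
ee_rot: [[-0.588, 0.809, -0.001], [0.809, 0.588, -0.0], [0.0, -0.001, -1.0]]
force: [-0.3, 0.2, 0.1]
finger_gap: 0.0455
gripper_force: 0.0
```

Emit:
apply_moves:
  motion:
    - [[-0.845,0.313,0.15],[0,0,0.2],44]
    - [[-0.845,0.313,0.15],[0,0,0.2],44]
    - [[-0.845,0.313,0.15],[0,0,0.2],44]
    - [[-0.845,0.313,0.15],[0,0,0.2],44]
    - [[-0.845,0.313,0.15],[0,0,0.2],44]
    - [[-0.845,0.313,0.15],[0,0,0.2],44]
    - [[-0.845,0.313,0.15],[0,0,0.2],44]

```text
time_s: 1.5
tool_pos: [0.4785, 0.362, 0.171]
ee_rot: [[-0.004, 1.0, -0.001], [1.0, 0.004, 0.0], [0.0, -0.001, -1.0]]
force: [0.2, 0.5, 1.2]
finger_gap: 0.044
gripper_force: 0.0
```

Emit:
apply_moves:
  motion:
    - [[-0.593,0.733,0.35],[0,0,0],44]
    - [[-0.593,0.733,0.35],[0,0,0],44]
    - [[-0.593,0.733,0.35],[0,0,0],44]
    - [[-0.593,0.733,0.35],[0,0,0],44]
    - [[-0.593,0.733,0.35],[0,0,0],44]
    - [[-0.593,0.733,0.35],[0,0,0],44]
    - [[-0.593,0.733,0.35],[0,0,0],44]

```text
time_s: 2.2
tool_pos: [0.6252, 0.2439, 0.1014]
ee_rot: [[-0.003, 1.0, -0.001], [1.0, 0.003, 0.0], [0.0, -0.001, -1.0]]
force: [-1.1, 0.3, -0.6]
finger_gap: 0.0437
gripper_force: 0.0
```

```bash
python3 go.py 0.6266,0.2414,0.017,0
python3 - <<'E'
from h import *
f=snap('scene'); save(f,'s2.png',(340,200,500,330))
E
```

```text
t 2.2 p [0.6252 0.2439 0.1014] psi 0.16 tilt 0.05 gap 0.0437 F [-1.1  0.3 -0.6] q6 0.2
0.6266,0.2414,0.017,0 shift [-0.013  0.007  0.422] rz 0.0009 rows>= 2
```

View pics/s2.png

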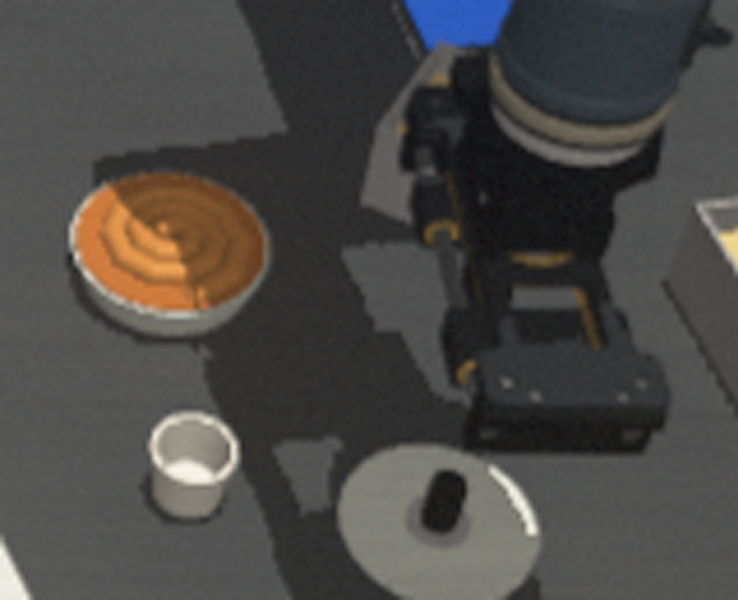

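The crop shows the small lid at (440,510) with the gripper block at (567,410), behind it and to its right. I'll project the TCP into the picture before going down.

Run:
```python
from h import *
s=arm.state();f=load('scene'); K=np.array([[f['fx'],0,f['cx']],[0,f['fy'],f['cy']],[0,0,1.]],float)
R=np.array(s['ee_rot']).reshape(3,3);p=np.array(s['tool_pos'])
pts=np.array([p,p-.07*R[:,2],p+.022*R[:,1],p-.022*R[:,1],[.627,.242,.044],[.627,.242,.012]])
print((cv2.projectPoints(pts,f['rvec'],f['tvec'],K,None)[0].reshape(-1,2)).round(1))
P=cloud(f); print('pan of block', P[200+int(410/4.61),340+int(567/4.61)], P[200+int(430/4.61),340+int(567/4.61)])
print([P[200+int(v/4.61),340+int(u/4.61)].round(3) for u,v in((445,480),(440,560),(650,400),(480,400))])
f=snap('top'); save(f,'t2.png',(150,60,330,195)); K=np.array([[f['fx'],0,f['cx']],[0,f['fy'],f['cy']],[0,0,1.]],float)
print((cv2.projectPoints(pts,f['rvec'],f['tvec'],K,None)[0].reshape(-1,2)).round(1))
```

```text
[[443.5 286.2]
 [450.4 264.4]
 [445.4 294.3]
 [441.6 278.4]
 [437.6 303.2]
 [434.9 311.8]]
pan of block [0.72046755 0.23821367 0.21220375] [0.71964726 0.24194236 0.19671463]
[array([0.631, 0.237, 0.046]), array([0.652, 0.238, 0.011]), array([0.716, 0.272, 0.214]), array([0.715, 0.207, 0.21 ])]
[[203.9 159.6]
 [197.4 153.6]
 [203.8 150.4]
 [203.9 168.9]
 [209.5 163.4]
 [212.  165.7]]
```

View pics/t2.png

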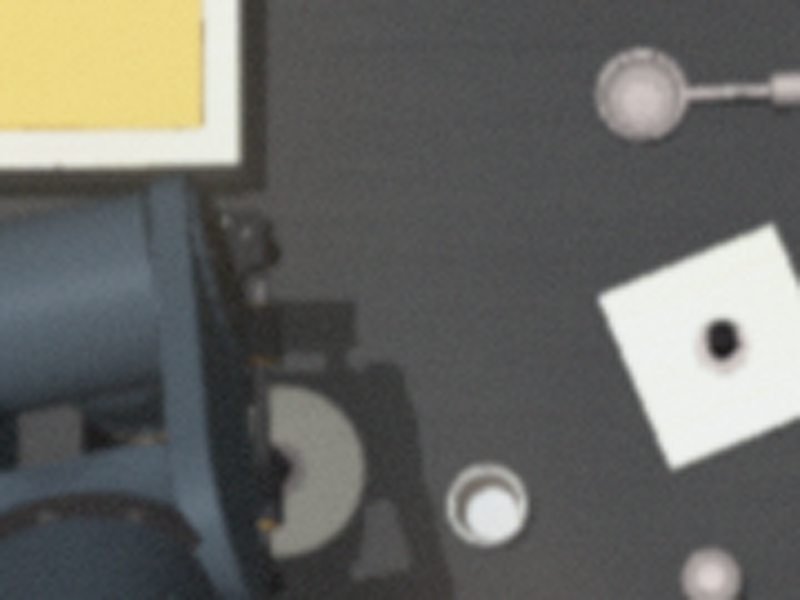

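The block is the gripper body, with its end measured at x 0.72 and z 0.19, as expected. The projected TCP lies over the lid, so I'll descend and grip.

Emit:
apply_moves:
  motion:
    - [[-0.013,0.007,0.2],[0,0,0],44]
    - [[-0.013,0.007,0.35],[0,0,0],44]
    - [[-0.013,0.007,0.422],[0,0,0],44]
    - [[-0.013,0.007,0.422],[0,0,0],44]
    - [[-0.013,0.007,0.422],[0,0,0],0]
    - [[-0.013,0.007,0.422],[0,0,0],0]
    - [[-0.013,0.007,0.422],[0,0,0],0]
    - [[-0.013,0.007,0.422],[0,0,0],0]
  grip_force: 30

```text
time_s: 3.1
tool_pos: [0.629, 0.2396, 0.0178]
ee_rot: [[-0.0, 1.0, 0.002], [1.0, 0.0, 0.0], [0.0, 0.002, -1.0]]
force: [-0.1, -0.3, 0.9]
finger_gap: 0.02
gripper_force: 0.0
```

```bash
python3 go.py 0.6266,0.2414,0.15,0 0.57,0.05,0.16,0  0.54,-0.14,0.16,0 0.52,-0.33,0.16,0 0.5073,-0.4693,0.1,0 0.5073,-0.4693,0.071,0
```

```text
t 3.1 p [0.629  0.2396 0.0178] psi 0.01 tilt 0.12 gap 0.02 F [-0.1 -0.3  0.9] q6 0.2
0.6266,0.2414,0.15,0 shift [ 0.009 -0.012 -0.661] rz 0.0 rows>= 3
0.57,0.05,0.16,0 shift [-0.957 -0.283 -0.05 ] rz -0.0 rows>= 4
0.54,-0.14,0.16,0 shift [-0.95 -0.15 -0.  ] rz -0.0 rows>= 4
0.52,-0.33,0.16,0 shift [-0.95 -0.1  -0.  ] rz -0.0 rows>= 4
0.5073,-0.4693,0.1,0 shift [-0.696 -0.064  0.3  ] rz -0.0 rows>= 4
0.5073,-0.4693,0.071,0 shift [0.    0.    0.145] rz -0.0 rows>= 1
```

Emit:
apply_moves:
  motion:
    - [[0,0,0],[0,0,0],0]
    - [[0,0,0],[0,0,0],0]
    - [[0,0,-0.1],[0,0,0],0]
    - [[0,0,-0.3],[0,0,0],0]
    - [[0,0,-0.5],[0,0,0],0]
    - [[0,0,-0.66],[0,0,0],0]
    - [[0,0,-0.66],[0,0,0],0]

```text
time_s: 3.8
tool_pos: [0.6315, 0.2402, 0.1539]
ee_rot: [[-0.0, 1.0, 0.01], [1.0, 0.0, 0.002], [0.002, 0.01, -1.0]]
force: [0.5, 0.2, -1.4]
finger_gap: 0.0172
gripper_force: 30.0
```

```bash
python3 go.py  0.57,0.05,0.16,0  0.54,-0.14,0.16,0 0.52,-0.33,0.16,0 0.5073,-0.4693,0.12,0
```

```text
t 3.8 p [0.6315 0.2402 0.1539] psi 0.0 tilt 0.58 gap 0.0172 F [ 0.5  0.2 -1.4] q6 0.2
0.57,0.05,0.16,0 shift [-0.951 -0.307 -0.031] rz 0.0 rows>= 4
0.54,-0.14,0.16,0 shift [-0.95 -0.15 -0.  ] rz -0.0 rows>= 4
0.52,-0.33,0.16,0 shift [-0.95 -0.1  -0.  ] rz -0.0 rows>= 4
0.5073,-0.4693,0.12,0 shift [-0.696 -0.064  0.2  ] rz -0.0 rows>= 3
```

Emit:
apply_moves:
  motion:
    - [[-0.2,-0.06,-0.03],[0,0,0],0]
    - [[-0.4,-0.12,-0.03],[0,0,0],0]
    - [[-0.6,-0.18,-0.03],[0,0,0],0]
    - [[-0.8,-0.25,-0.03],[0,0,0],0]
    - [[-0.95,-0.307,-0.03],[0,0,0],0]

```text
time_s: 4.3
tool_pos: [0.5645, 0.0475, 0.1529]
ee_rot: [[0.001, 1.0, -0.004], [1.0, -0.001, -0.0], [-0.0, -0.004, -1.0]]
force: [-0.9, 0.7, -0.4]
finger_gap: 0.0171
gripper_force: 30.0
```

Emit:
apply_moves:
  motion:
    - [[-0.2,-0.03,0],[0,0,0],0]
    - [[-0.4,-0.06,0],[0,0,0],0]
    - [[-0.6,-0.09,0],[0,0,0],0]
    - [[-0.8,-0.12,0],[0,0,0],0]
    - [[-0.95,-0.15,0],[0,0,0],0]

```text
time_s: 4.8
tool_pos: [0.5355, -0.1425, 0.1531]
ee_rot: [[0.001, 1.0, -0.002], [1.0, -0.001, 0.001], [0.001, -0.002, -1.0]]
force: [-0.2, -0.5, -0.2]
finger_gap: 0.0172
gripper_force: 30.0
```

Emit:
apply_moves:
  motion:
    - [[-0.2,-0.02,0],[0,0,0],0]
    - [[-0.4,-0.04,0],[0,0,0],0]
    - [[-0.6,-0.06,0],[0,0,0],0]
    - [[-0.8,-0.08,0],[0,0,0],0]
    - [[-0.95,-0.1,0],[0,0,0],0]

```text
time_s: 5.3
tool_pos: [0.5156, -0.3326, 0.1529]
ee_rot: [[0.001, 1.0, -0.002], [1.0, -0.001, 0.001], [0.001, -0.002, -1.0]]
force: [0.8, 0.0, -1.9]
finger_gap: 0.0172
gripper_force: 30.0
```

Emit:
apply_moves:
  motion:
    - [[-0.2,-0.02,0.05],[0,0,0],0]
    - [[-0.4,-0.04,0.1],[0,0,0],0]
    - [[-0.6,-0.06,0.15],[0,0,0],0]
    - [[-0.696,-0.064,0.2],[0,0,0],0]
    - [[-0.696,-0.064,0.2],[0,0,0],0]
    - [[-0.696,-0.064,0.2],[0,0,0],0]
    - [[-0.696,-0.064,0.2],[0,0,0],0]

```text
time_s: 6.0
tool_pos: [0.5042, -0.4675, 0.1142]
ee_rot: [[-0.001, 1.0, -0.001], [1.0, 0.001, 0.002], [0.002, -0.001, -1.0]]
force: [0.6, 1.0, -1.8]
finger_gap: 0.0173
gripper_force: 30.0
```

```bash
python3 go.py 0.5073,-0.4693,0.072,0
python3 - <<'E'
from h import *
f=snap('scene'); save(f,'s3.png',(60,180,220,300));
E
```

```text
t 6.0 p [ 0.5042 -0.4675  0.1142] psi 0.08 tilt 0.14 gap 0.0173 F [ 0.6  1.  -1.8] q6 -0.91
0.5073,-0.4693,0.072,0 shift [-0.009  0.016  0.211] rz 0.0005 rows>= 1
```

View pics/s3.png

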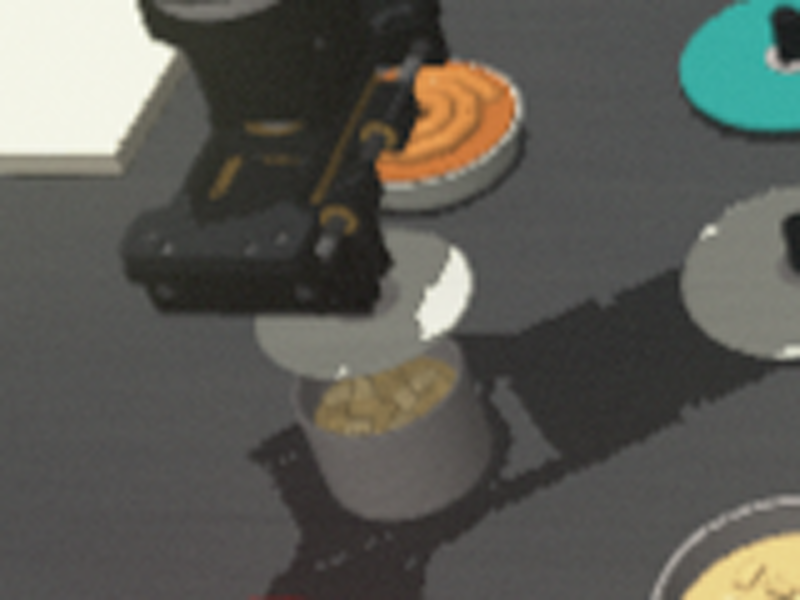

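The lid at (365,300) hangs level above the small container at (395,430). I'll lower it gently.

Emit:
apply_moves:
  motion:
    - [[-0.009,0.014,0.06],[0,0,0],0]
    - [[-0.009,0.014,0.12],[0,0,0],0]
    - [[-0.009,0.014,0.16],[0,0,0],0]
    - [[-0.009,0.014,0.2],[0,0,0],0]
    - [[-0.009,0.014,0.215],[0,0,0],0]
    - [[-0.009,0.014,0.215],[0,0,0],0]
    - [[-0.009,0.014,0.215],[0,0,0],0]
    - [[-0.009,0.014,0.215],[0,0,0],0]

```text
time_s: 6.85
tool_pos: [0.5071, -0.4719, 0.072]
ee_rot: [[0.0, 1.0, 0.001], [1.0, -0.0, -0.001], [-0.001, 0.001, -1.0]]
force: [0.7, -0.8, -1.5]
finger_gap: 0.0173
gripper_force: 30.0
```

```bash
python3 go.py 0.5073,-0.4693,0.069,0
```

```text
t 6.85 p [ 0.5071 -0.4719  0.072 ] psi -0.0 tilt 0.06 gap 0.0173 F [ 0.7 -0.8 -1.5] q6 -0.91
0.5073,-0.4693,0.069,0 shift [0.013 0.001 0.015] rz -0.0 rows>= 1
```

Emit:
apply_moves:
  motion:
    - [[0.01,0,0.012],[0,0,0],0]
    - [[0.01,0,0.012],[0,0,0],0]
    - [[0.01,0,0.012],[0,0,0],30]
    - [[0.01,0,0.012],[0,0,0],44]
    - [[0.01,0,0.012],[0,0,0],44]
    - [[0.01,0,0.012],[0,0,0],44]

```text
time_s: 7.45
tool_pos: [0.5068, -0.4694, 0.0691]
ee_rot: [[-0.0, 1.0, -0.0], [1.0, 0.0, 0.0], [0.0, -0.0, -1.0]]
force: [0.3, -0.0, 0.4]
finger_gap: 0.0401
gripper_force: 0.0
```

Emit:
apply_moves:
  motion:
    - [[0,0,-0.1],[0,0,0],44]
    - [[0,0,-0.25],[0,0,0],44]
    - [[0,0,-0.4],[0,0,0],44]
    - [[0,0,-0.4],[0,0,0],44]

```text
time_s: 7.85
tool_pos: [0.5091, -0.4721, 0.1543]
ee_rot: [[-0.0, 1.0, 0.006], [1.0, 0.0, -0.008], [-0.008, 0.006, -1.0]]
force: [0.2, -1.6, 0.7]
finger_gap: 0.0437
gripper_force: 0.0
```

```bash
python3 go.py 0.375,-0.2922,0.11,0 0.375,-0.2922,0.017,0
```

```text
t 7.85 p [ 0.5091 -0.4721  0.1543] psi 0.02 tilt 0.57 gap 0.0437 F [ 0.2 -1.6  0.7] q6 -0.91
0.375,-0.2922,0.11,0 shift [ 0.9   -0.67   0.221] rz 0.0001 rows>= 5
0.375,-0.2922,0.017,0 shift [0.    0.    0.465] rz -0.0 rows>= 2
```

Emit:
apply_moves:
  motion:
    - [[0.2,-0.15,0],[0,0,0],44]
    - [[0.4,-0.3,0],[0,0,0],44]
    - [[0.6,-0.45,0.05],[0,0,0],44]
    - [[0.8,-0.6,0.12],[0,0,0],44]
    - [[0.887,-0.66,0.2],[0,0,0],44]
    - [[0.887,-0.66,0.2],[0,0,0],44]
    - [[0.887,-0.66,0.2],[0,0,0],44]
    - [[0.887,-0.66,0.2],[0,0,0],44]

```text
time_s: 8.65
tool_pos: [0.3765, -0.2945, 0.1096]
ee_rot: [[0.0, 1.0, 0.002], [1.0, -0.0, -0.003], [-0.003, 0.002, -1.0]]
force: [0.5, 0.5, -0.2]
finger_gap: 0.0439
gripper_force: 0.0
```

```bash
python3 go.py 0.375,-0.2922,0.017,0
python3 - <<'E'
from h import *
f=snap('scene'); save(f,'s4.png',(60,160,300,340));
E
```

```text
t 8.65 p [ 0.3765 -0.2945  0.1096] psi -0.01 tilt 0.22 gap 0.0439 F [ 0.5  0.5 -0.2] q6 -0.9
0.375,-0.2922,0.017,0 shift [ 0.011 -0.008  0.463] rz -0.0 rows>= 2
```

View pics/s4.png

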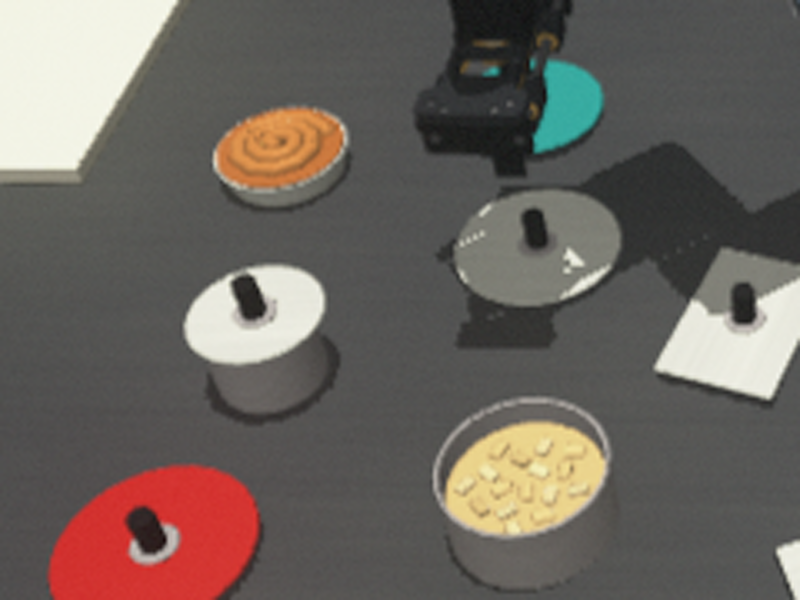

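The small lid at (255,315) sits level on its container. The gripper is over the white large lid at (535,245), so I'll descend and grip.

Emit:
apply_moves:
  motion:
    - [[0.008,-0.006,0.2],[0,0,0],44]
    - [[0.008,-0.006,0.35],[0,0,0],44]
    - [[0.008,-0.006,0.462],[0,0,0],44]
    - [[0.008,-0.006,0.462],[0,0,0],44]
    - [[0.008,-0.006,0.462],[0,0,0],0]
    - [[0.008,-0.006,0.462],[0,0,0],0]
    - [[0.008,-0.006,0.462],[0,0,0],0]
    - [[0.008,-0.006,0.462],[0,0,0],0]

```text
time_s: 9.5
tool_pos: [0.3745, -0.2914, 0.0179]
ee_rot: [[0.0, 1.0, 0.002], [1.0, -0.0, -0.002], [-0.002, 0.002, -1.0]]
force: [1.8, 1.1, 1.7]
finger_gap: 0.0197
gripper_force: 1.1
```

Emit:
apply_moves:
  motion:
    - [[0,0,0],[0,0,0],0]
    - [[0,0,0],[0,0,0],0]
    - [[0,0,-0.1],[0,0,0],0]
    - [[0,0,-0.3],[0,0,0],0]
    - [[0,0,-0.5],[0,0,0],0]
    - [[0,0,-0.66],[0,0,0],0]
    - [[0,0,-0.66],[0,0,0],0]
    - [[0,0,-0.66],[0,0,0],0]

```text
time_s: 10.3
tool_pos: [0.3734, -0.2903, 0.1491]
ee_rot: [[-0.0, 1.0, 0.0], [1.0, 0.0, -0.001], [-0.001, 0.0, -1.0]]
force: [-0.1, 0.5, -2.2]
finger_gap: 0.0175
gripper_force: 30.0
```

```bash
python3 go.py 0.52,-0.27,0.14,0 0.6347,-0.2490,0.11,0
```

```text
t 10.3 p [ 0.3734 -0.2903  0.1491] psi 0.01 tilt 0.05 gap 0.0175 F [-0.1  0.5 -2.2] q6 -0.9
0.52,-0.27,0.14,0 shift [0.102 0.733 0.046] rz 0.0001 rows>= 3
0.6347,-0.2490,0.11,0 shift [0.105 0.574 0.15 ] rz -0.0 rows>= 3
```

Emit:
apply_moves:
  motion:
    - [[0.03,0.2,0.01],[0,0,0],0]
    - [[0.06,0.4,0.02],[0,0,0],0]
    - [[0.08,0.6,0.03],[0,0,0],0]
    - [[0.1,0.733,0.046],[0,0,0],0]

```text
time_s: 10.7
tool_pos: [0.5217, -0.2696, 0.1371]
ee_rot: [[-0.001, 1.0, -0.002], [1.0, 0.001, 0.002], [0.002, -0.002, -1.0]]
force: [0.3, 0.1, -1.5]
finger_gap: 0.0174
gripper_force: 30.0
```

Emit:
apply_moves:
  motion:
    - [[0.03,0.15,0.01],[0,0,0],0]
    - [[0.06,0.3,0.05],[0,0,0],0]
    - [[0.08,0.45,0.1],[0,0,0],0]
    - [[0.105,0.574,0.15],[0,0,0],0]
    - [[0.105,0.574,0.15],[0,0,0],0]
    - [[0.105,0.574,0.15],[0,0,0],0]
    - [[0.105,0.574,0.15],[0,0,0],0]
    - [[0.105,0.574,0.15],[0,0,0],0]

```text
time_s: 11.5
tool_pos: [0.6338, -0.2497, 0.1092]
ee_rot: [[0.001, 1.0, -0.001], [1.0, -0.001, 0.001], [0.001, -0.001, -1.0]]
force: [0.3, 0.4, -1.4]
finger_gap: 0.017
gripper_force: 30.0
```

```bash
python3 go.py 0.6347,-0.2490,0.070,0
```

```text
t 11.5 p [ 0.6338 -0.2497  0.1092] psi -0.05 tilt 0.09 gap 0.017 F [ 0.3  0.4 -1.4] q6 -0.54
0.6347,-0.2490,0.070,0 shift [0.004 0.004 0.196] rz -0.0003 rows>= 1
```

Emit:
apply_moves:
  motion:
    - [[0.004,0.005,0.06],[0,0,0],0]
    - [[0.004,0.005,0.12],[0,0,0],0]
    - [[0.004,0.005,0.16],[0,0,0],0]
    - [[0.004,0.005,0.185],[0,0,0],0]
    - [[0.004,0.005,0.196],[0,0,0],0]
    - [[0.004,0.005,0.196],[0,0,0],0]
    - [[0.004,0.005,0.196],[0,0,0],0]

```text
time_s: 12.2
tool_pos: [0.6365, -0.2489, 0.0705]
ee_rot: [[-0.0, 1.0, 0.001], [1.0, 0.0, -0.001], [-0.001, 0.001, -1.0]]
force: [-0.3, -0.3, -1.5]
finger_gap: 0.0169
gripper_force: 30.0
```

Emit:
apply_moves:
  motion:
    - [[0,0,0.002],[0,0,0],0]
    - [[0,0,0.002],[0,0,0],30]
    - [[0,0,0.002],[0,0,0],44]
    - [[0,0,0.002],[0,0,0],44]
    - [[0,0,0.002],[0,0,0],44]
    - [[0,0,-0.1],[0,0,0],44]
    - [[0,0,-0.25],[0,0,0],44]
    - [[0,0,-0.4],[0,0,0],44]

```text
time_s: 13.0
tool_pos: [0.6356, -0.2486, 0.1507]
ee_rot: [[-0.0, 1.0, -0.001], [1.0, 0.0, 0.001], [0.001, -0.001, -1.0]]
force: [0.4, -0.5, -0.7]
finger_gap: 0.0433
gripper_force: 0.0
```

```bash
python3 go.py 0.54,-0.175,0.13,0 0.4544,-0.1175,0.11,0 0.4544,-0.1175,0.017,0
```

```text
t 13.0 p [ 0.6356 -0.2486  0.1507] psi 0.0 tilt 0.08 gap 0.0433 F [ 0.4 -0.5 -0.7] q6 -0.54
0.54,-0.175,0.13,0 shift [ 0.368 -0.478  0.103] rz 0.0 rows>= 3
0.4544,-0.1175,0.11,0 shift [ 0.288 -0.428  0.1  ] rz -0.0 rows>= 3
0.4544,-0.1175,0.017,0 shift [0.    0.    0.465] rz -0.0 rows>= 2
```

Emit:
apply_moves:
  motion:
    - [[0.13,-0.18,0],[0,0,0],44]
    - [[0.26,-0.36,0],[0,0,0],44]
    - [[0.4,-0.54,0.05],[0,0,0],44]
    - [[0.53,-0.72,0.12],[0,0,0],44]
    - [[0.656,-0.906,0.2],[0,0,0],44]
    - [[0.656,-0.906,0.2],[0,0,0],44]
    - [[0.656,-0.906,0.2],[0,0,0],44]
    - [[0.656,-0.906,0.2],[0,0,0],44]

```text
time_s: 13.8
tool_pos: [0.4572, -0.119, 0.1111]
ee_rot: [[0.0, 1.0, 0.004], [1.0, -0.0, -0.002], [-0.002, 0.004, -1.0]]
force: [-0.3, -0.2, -0.2]
finger_gap: 0.0441
gripper_force: 0.0
```

```bash
python3 go.py 0.4544,-0.1175,0.017,0
```

```text
t 13.8 p [ 0.4572 -0.119   0.1111] psi -0.0 tilt 0.25 gap 0.0441 F [-0.3 -0.2 -0.2] q6 -0.49
0.4544,-0.1175,0.017,0 shift [ 0.007 -0.014  0.471] rz -0.0 rows>= 2
```

Emit:
apply_moves:
  motion:
    - [[0.004,-0.007,0.2],[0,0,0],44]
    - [[0.004,-0.007,0.35],[0,0,0],44]
    - [[0.004,-0.007,0.468],[0,0,0],44]
    - [[0.004,-0.007,0.468],[0,0,0],44]
    - [[0.004,-0.007,0.468],[0,0,0],0]
    - [[0.004,-0.007,0.468],[0,0,0],0]
    - [[0.004,-0.007,0.468],[0,0,0],0]
    - [[0.004,-0.007,0.468],[0,0,0],0]

```text
time_s: 14.6
tool_pos: [0.4545, -0.1172, 0.0179]
ee_rot: [[-0.0, 1.0, 0.003], [1.0, 0.0, -0.001], [-0.001, 0.003, -1.0]]
force: [1.2, 0.5, 1.1]
finger_gap: 0.0196
gripper_force: 0.9
```

Emit:
apply_moves:
  motion:
    - [[0,0,0],[0,0,0],0]
    - [[0,0,0],[0,0,0],0]
    - [[0,0,-0.1],[0,0,0],0]
    - [[0,0,-0.3],[0,0,0],0]
    - [[0,0,-0.5],[0,0,0],0]
    - [[0,0,-0.7],[0,0,0],0]
    - [[0,0,-0.7],[0,0,0],0]
    - [[0,0,-0.7],[0,0,0],0]

```text
time_s: 15.4
tool_pos: [0.4534, -0.1167, 0.1575]
ee_rot: [[-0.0, 1.0, 0.001], [1.0, 0.0, -0.001], [-0.001, 0.001, -1.0]]
force: [-0.5, -0.0, -1.4]
finger_gap: 0.0175
gripper_force: 30.0
```

```bash
python3 go.py 0.47,0.07,0.15,9 0.485,0.26,0.15,18 0.5015,0.4492,0.11,27.5
```

```text
t 15.4 p [ 0.4534 -0.1167  0.1575] psi 0.02 tilt 0.1 gap 0.0175 F [-0.5 -0.  -1.4] q6 -0.49
0.47,0.07,0.15,9 shift [0.933 0.083 0.038] rz -0.0499 rows>= 4
0.485,0.26,0.15,18 shift [ 0.927  0.223 -0.   ] rz -0.05 rows>= 4
0.5015,0.4492,0.11,27.5 shift [0.874 0.371 0.2  ] rz -0.0528 rows>= 4
```

Emit:
apply_moves:
  motion:
    - [[0.2,0.02,0],[0,0,-0.01],0]
    - [[0.4,0.04,0],[0,0,-0.02],0]
    - [[0.6,0.05,0],[0,0,-0.03],0]
    - [[0.8,0.07,0],[0,0,-0.04],0]
    - [[0.933,0.083,0],[0,0,-0.05],0]

```text
time_s: 15.9
tool_pos: [0.4679, 0.0723, 0.1547]
ee_rot: [[-0.159, 0.987, -0.005], [0.987, 0.159, 0.001], [0.002, -0.005, -1.0]]
force: [0.5, -0.6, -1.1]
finger_gap: 0.0169
gripper_force: 30.0
```

Emit:
apply_moves:
  motion:
    - [[0.2,0.05,0],[0,0,-0.01],0]
    - [[0.4,0.1,0],[0,0,-0.02],0]
    - [[0.6,0.15,0],[0,0,-0.03],0]
    - [[0.8,0.19,0],[0,0,-0.04],0]
    - [[0.927,0.223,0],[0,0,-0.05],0]

```text
time_s: 16.4
tool_pos: [0.483, 0.2621, 0.1543]
ee_rot: [[-0.312, 0.95, -0.005], [0.95, 0.312, -0.001], [0.001, -0.005, -1.0]]
force: [0.1, -0.6, -0.9]
finger_gap: 0.0171
gripper_force: 30.0
```

Emit:
apply_moves:
  motion:
    - [[0.2,0.08,0.04],[0,0,-0.01],0]
    - [[0.4,0.17,0.09],[0,0,-0.02],0]
    - [[0.6,0.25,0.15],[0,0,-0.03],0]
    - [[0.8,0.34,0.2],[0,0,-0.045],0]
    - [[0.874,0.371,0.22],[0,0,-0.0528],0]
    - [[0.874,0.371,0.22],[0,0,-0.0528],0]
    - [[0.874,0.371,0.22],[0,0,-0.0528],0]
    - [[0.874,0.371,0.22],[0,0,-0.0528],0]

```text
time_s: 17.2
tool_pos: [0.5012, 0.4472, 0.1121]
ee_rot: [[-0.461, 0.888, -0.002], [0.888, 0.461, -0.002], [-0.001, -0.002, -1.0]]
force: [0.0, 0.0, -1.3]
finger_gap: 0.0172
gripper_force: 30.0
```

```bash
python3 go.py 0.5015,0.4492,0.070,27.5;  python3 - <<'E'
from h import *
f=snap('scene'); save(f,'s5.png',(440,190,600,310)); 
E
```

```text
t 17.2 p [0.5012 0.4472 0.1121] psi 27.42 tilt 0.15 gap 0.0172 F [ 0.   0.  -1.3] q6 0.08
0.5015,0.4492,0.070,27.5 shift [0.008 0.006 0.211] rz -0.0004 rows>= 1
```

View pics/s5.png

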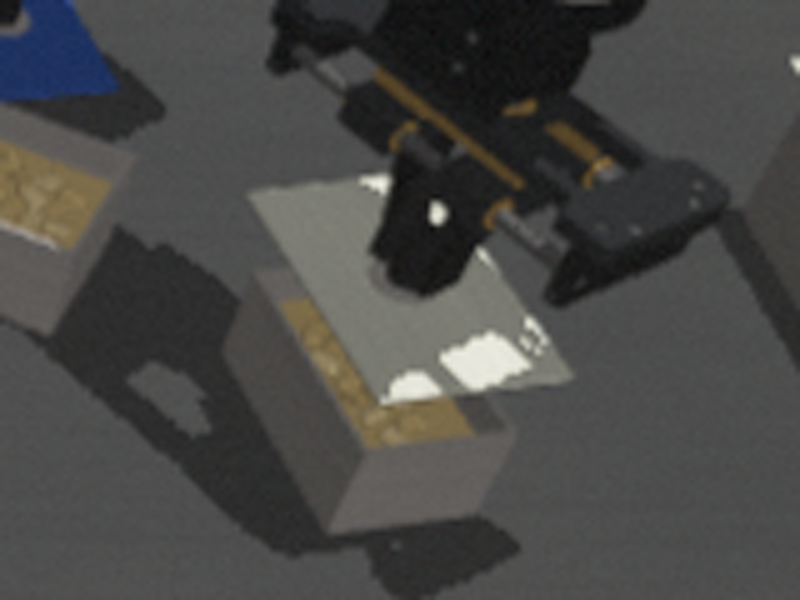

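The oblong lid at (410,290) is level and parallel to its container at (370,420). I'll lower and release it.

Emit:
apply_moves:
  motion:
    - [[0.006,0.004,0.06],[0,0,0],0]
    - [[0.006,0.004,0.12],[0,0,0],0]
    - [[0.006,0.004,0.17],[0,0,0],0]
    - [[0.006,0.004,0.195],[0,0,0],0]
    - [[0.006,0.004,0.21],[0,0,0],0]
    - [[0.006,0.004,0.21],[0,0,0],0]
    - [[0.006,0.004,0.21],[0,0,0],0]

```text
time_s: 17.95
tool_pos: [0.502, 0.4508, 0.0709]
ee_rot: [[-0.462, 0.887, 0.001], [0.887, 0.462, 0.0], [0.0, 0.001, -1.0]]
force: [-0.3, -0.2, -2.0]
finger_gap: 0.017
gripper_force: 30.0
```

Emit:
apply_moves:
  motion:
    - [[0,0,0.003],[0,0,0],0]
    - [[0,0,0.003],[0,0,0],30]
    - [[0,0,0.003],[0,0,0],44]
    - [[0,0,0.003],[0,0,0],44]
    - [[0,0,0.003],[0,0,0],44]
    - [[0,0,-0.1],[0,0,0],44]
    - [[0,0,-0.25],[0,0,0],44]
    - [[0,0,-0.4],[0,0,0],44]

```text
time_s: 18.75
tool_pos: [0.5014, 0.4503, 0.1511]
ee_rot: [[-0.462, 0.887, -0.001], [0.887, 0.462, -0.001], [-0.0, -0.001, -1.0]]
force: [0.5, 0.6, -0.1]
finger_gap: 0.044
gripper_force: 0.0
```

```bash
python3 go.py 0.57,0.29,0.15,14 0.64,0.13,0.13,0 0.6945,-0.0115,0.11,0
```

```text
t 18.75 p [0.5014 0.4503 0.1511] psi 27.51 tilt 0.09 gap 0.044 F [ 0.5  0.6 -0.1] q6 0.09
0.57,0.29,0.15,14 shift [-0.869 -0.066  0.005] rz 0.0751 rows>= 4
0.64,0.13,0.13,0 shift [-0.861  0.146  0.1  ] rz 0.0778 rows>= 4
0.6945,-0.0115,0.11,0 shift [-0.708  0.272  0.1  ] rz -0.0 rows>= 4
```

Emit:
apply_moves:
  motion:
    - [[-0.2,-0.02,0],[0,0,0.02],44]
    - [[-0.4,-0.03,0],[0,0,0.04],44]
    - [[-0.6,-0.05,0],[0,0,0.055],44]
    - [[-0.8,-0.06,0],[0,0,0.07],44]
    - [[-0.869,-0.066,0],[0,0,0.075],44]

```text
time_s: 19.25
tool_pos: [0.5722, 0.2869, 0.151]
ee_rot: [[-0.238, 0.971, 0.001], [0.971, 0.238, -0.001], [-0.001, 0.001, -1.0]]
force: [0.4, 0.5, -0.6]
finger_gap: 0.0438
gripper_force: 0.0
```

Emit:
apply_moves:
  motion:
    - [[-0.2,0.03,0.02],[0,0,0.02],44]
    - [[-0.4,0.07,0.04],[0,0,0.04],44]
    - [[-0.6,0.1,0.06],[0,0,0.055],44]
    - [[-0.8,0.135,0.08],[0,0,0.07],44]
    - [[-0.861,0.146,0.1],[0,0,0.0778],44]

```text
time_s: 19.75
tool_pos: [0.6424, 0.127, 0.1308]
ee_rot: [[0.004, 1.0, 0.002], [1.0, -0.004, -0.001], [-0.001, 0.002, -1.0]]
force: [0.3, -0.1, 0.8]
finger_gap: 0.044
gripper_force: 0.0
```

Emit:
apply_moves:
  motion:
    - [[-0.2,0.08,0.02],[0,0,0],44]
    - [[-0.4,0.15,0.04],[0,0,0],44]
    - [[-0.6,0.23,0.07],[0,0,0],44]
    - [[-0.708,0.272,0.1],[0,0,0],44]
    - [[-0.708,0.272,0.1],[0,0,0],44]
    - [[-0.708,0.272,0.1],[0,0,0],44]
    - [[-0.708,0.272,0.1],[0,0,0],44]
    - [[-0.708,0.272,0.1],[0,0,0],44]

```text
time_s: 20.55
tool_pos: [0.6942, -0.0092, 0.111]
ee_rot: [[-0.002, 1.0, -0.0], [1.0, 0.002, 0.0], [0.0, -0.0, -1.0]]
force: [0.5, -0.5, 0.5]
finger_gap: 0.0436
gripper_force: 0.0
```

```bash
python3 go.py 0.6945,-0.0115,0.017,0
```

```text
t 20.55 p [ 0.6942 -0.0092  0.111 ] psi 0.13 tilt 0.04 gap 0.0436 F [ 0.5 -0.5  0.5] q6 -0.18
0.6945,-0.0115,0.017,0 shift [-0.011  0.001  0.47 ] rz 0.0007 rows>= 2
```

Emit:
apply_moves:
  motion:
    - [[-0.007,0.001,0.2],[0,0,0],44]
    - [[-0.007,0.001,0.35],[0,0,0],44]
    - [[-0.007,0.001,0.468],[0,0,0],44]
    - [[-0.007,0.001,0.468],[0,0,0],44]
    - [[-0.007,0.001,0.468],[0,0,0],0]
    - [[-0.007,0.001,0.468],[0,0,0],0]
    - [[-0.007,0.001,0.468],[0,0,0],0]
    - [[-0.007,0.001,0.468],[0,0,0],0]

```text
time_s: 21.35
tool_pos: [0.6957, -0.0127, 0.0183]
ee_rot: [[-0.0, 1.0, 0.002], [1.0, 0.0, -0.0], [-0.0, 0.002, -1.0]]
force: [1.9, 0.1, 0.5]
finger_gap: 0.0196
gripper_force: 0.8
```

Emit:
apply_moves:
  motion:
    - [[0,0,0],[0,0,0],0]
    - [[0,0,0],[0,0,0],0]
    - [[0,0,-0.1],[0,0,0],0]
    - [[0,0,-0.3],[0,0,0],0]
    - [[0,0,-0.5],[0,0,0],0]
    - [[0,0,-0.7],[0,0,0],0]
    - [[0,0,-0.7],[0,0,0],0]
    - [[0,0,-0.7],[0,0,0],0]

```text
time_s: 22.15
tool_pos: [0.6947, -0.0128, 0.1577]
ee_rot: [[-0.0, 1.0, 0.0], [1.0, 0.0, -0.0], [-0.0, 0.0, -1.0]]
force: [-0.8, 0.5, -2.6]
finger_gap: 0.0173
gripper_force: 30.0
```

```bash
python3 go.py 0.57,0.11,0.155,18 0.44,0.24,0.155,36.1 0.3774,0.3012,0.11,36.1
```

```text
t 22.15 p [ 0.6947 -0.0128  0.1577] psi 0.0 tilt 0.02 gap 0.0173 F [-0.8  0.5 -2.6] q6 -0.18
0.57,0.11,0.155,18 shift [ 0.614 -0.623  0.013] rz -0.1 rows>= 4
0.44,0.24,0.155,36.1 shift [ 0.819 -0.417 -0.   ] rz -0.1006 rows>= 4
0.3774,0.3012,0.11,36.1 shift [ 0.432 -0.073  0.225] rz -0.0 rows>= 2
```

Emit:
apply_moves:
  motion:
    - [[0.13,-0.13,0],[0,0,-0.02],0]
    - [[0.26,-0.26,0],[0,0,-0.04],0]
    - [[0.39,-0.39,0],[0,0,-0.06],0]
    - [[0.52,-0.52,0],[0,0,-0.08],0]
    - [[0.614,-0.623,0],[0,0,-0.1],0]

```text
time_s: 22.65
tool_pos: [0.5659, 0.1115, 0.1543]
ee_rot: [[-0.312, 0.95, -0.008], [0.95, 0.312, 0.0], [0.003, -0.007, -1.0]]
force: [-0.2, -0.2, -1.3]
finger_gap: 0.0171
gripper_force: 30.0
```

Emit:
apply_moves:
  motion:
    - [[0.17,-0.09,0],[0,0,-0.02],0]
    - [[0.34,-0.18,0],[0,0,-0.04],0]
    - [[0.51,-0.26,0],[0,0,-0.06],0]
    - [[0.68,-0.35,0],[0,0,-0.08],0]
    - [[0.819,-0.417,0],[0,0,-0.1006],0]

```text
time_s: 23.15
tool_pos: [0.4361, 0.2404, 0.1548]
ee_rot: [[-0.592, 0.806, -0.007], [0.806, 0.592, -0.002], [0.003, -0.007, -1.0]]
force: [0.1, 0.1, -0.3]
finger_gap: 0.0175
gripper_force: 30.0
```

Emit:
apply_moves:
  motion:
    - [[0.15,-0.03,0.05],[0,0,0],0]
    - [[0.3,-0.05,0.13],[0,0,0],0]
    - [[0.432,-0.073,0.23],[0,0,0],0]
    - [[0.432,-0.073,0.23],[0,0,0],0]
    - [[0.432,-0.073,0.23],[0,0,0],0]
    - [[0.432,-0.073,0.23],[0,0,0],0]
    - [[0.432,-0.073,0.23],[0,0,0],0]

```text
time_s: 23.85
tool_pos: [0.3788, 0.3009, 0.1113]
ee_rot: [[-0.588, 0.809, 0.001], [0.809, 0.588, 0.0], [-0.0, 0.001, -1.0]]
force: [0.9, -0.2, -1.5]
finger_gap: 0.0172
gripper_force: 30.0
```

```bash
python3 go.py 0.3774,0.3012,0.070,36.1;  python3 - <<'E'
from h import *
f=snap('scene'); save(f,'s6.png',(370,150,570,300)); 
E
```

```text
t 23.85 p [0.3788 0.3009 0.1113] psi 36.03 tilt 0.05 gap 0.0172 F [ 0.9 -0.2 -1.5] q6 -0.19
0.3774,0.3012,0.070,36.1 shift [ 0.005 -0.004  0.207] rz -0.0004 rows>= 1
```

View pics/s6.png

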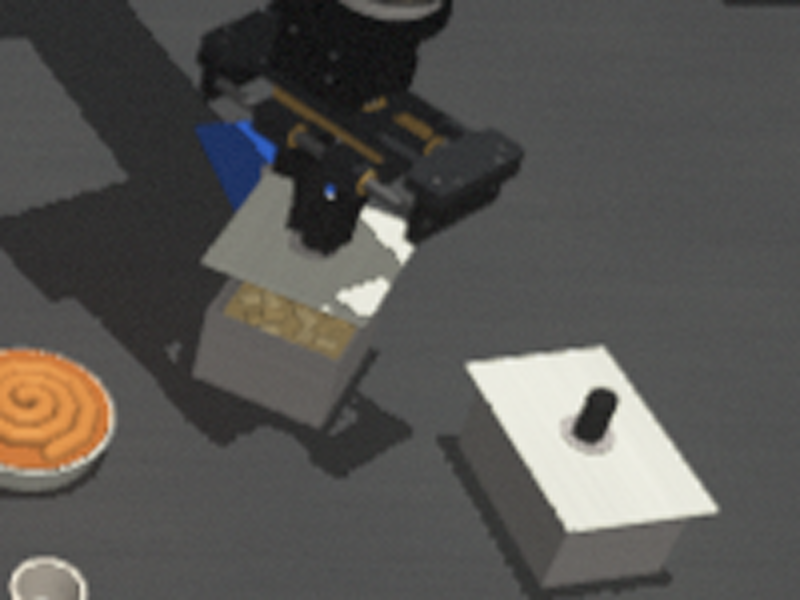

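The oblong lid at (590,435) sits flat. The square lid at (310,245) is parallel over its container at (285,340), so I'll lower, release and retreat.

Emit:
apply_moves:
  motion:
    - [[0.004,-0.003,0.06],[0,0,0],0]
    - [[0.004,-0.003,0.12],[0,0,0],0]
    - [[0.004,-0.003,0.17],[0,0,0],0]
    - [[0.004,-0.003,0.195],[0,0,0],0]
    - [[0.004,-0.003,0.208],[0,0,0],0]
    - [[0.004,-0.003,0.208],[0,0,0],0]
    - [[0.004,-0.003,0.208],[0,0,0],0]

```text
time_s: 24.6
tool_pos: [0.3768, 0.3012, 0.0702]
ee_rot: [[-0.59, 0.808, 0.0], [0.808, 0.59, -0.0], [-0.001, -0.0, -1.0]]
force: [-1.1, -3.7, 5.0]
finger_gap: 0.0172
gripper_force: 30.0
```

Emit:
apply_moves:
  motion:
    - [[0,0,0.003],[0,0,0],0]
    - [[0,0,0.003],[0,0,0],30]
    - [[0,0,0.003],[0,0,0],44]
    - [[0,0,0.003],[0,0,0],44]
    - [[0,0,0.003],[0,0,0],44]
    - [[0,0,-0.1],[0,0,0],44]
    - [[0,0,-0.25],[0,0,0],44]
    - [[0,0,-0.5],[0,0,0],44]

```text
time_s: 25.4
tool_pos: [0.3749, 0.3006, 0.1683]
ee_rot: [[-0.589, 0.808, -0.006], [0.808, 0.589, -0.003], [0.001, -0.007, -1.0]]
force: [0.8, 0.8, 0.9]
finger_gap: 0.0439
gripper_force: 0.0
```

```bash
python3 go.py 0.43,0.12,0.3,36 0.47,-0.05,0.3,36
```

```text
t 25.4 p [0.3749 0.3006 0.1683] psi 36.1 tilt 0.4 gap 0.0439 F [0.8 0.8 0.9] q6 -0.19
0.43,0.12,0.3,36 shift [-0.892 -0.31  -0.658] rz 0.0006 rows>= 5
0.47,-0.05,0.3,36 shift [-0.805 -0.338 -0.   ] rz -0.0 rows>= 4
```

Emit:
apply_moves:
  motion:
    - [[0,0,-0.25],[0,0,0],44]
    - [[-0.15,-0.05,-0.5],[0,0,0],44]
    - [[-0.3,-0.1,-0.658],[0,0,0],44]
    - [[-0.5,-0.2,-0.658],[0,0,0],44]
    - [[-0.7,-0.25,-0.658],[0,0,0],44]
    - [[-0.892,-0.31,-0.658],[0,0,0],44]
    - [[-0.892,-0.31,-0.658],[0,0,0],44]

```text
time_s: 26.1
tool_pos: [0.4337, 0.1172, 0.3013]
ee_rot: [[-0.585, 0.811, 0.002], [0.811, 0.585, -0.002], [-0.002, 0.0, -1.0]]
force: [-0.7, 1.0, 0.8]
finger_gap: 0.0439
gripper_force: 0.0
```

Emit:
apply_moves:
  motion:
    - [[-0.2,-0.08,0],[0,0,0],44]
    - [[-0.4,-0.17,0],[0,0,0],44]
    - [[-0.6,-0.25,0],[0,0,0],44]
    - [[-0.805,-0.338,0],[0,0,0],44]
    - [[-0.805,-0.338,0],[0,0,0],44]
    - [[-0.805,-0.338,0],[0,0,0],44]

```text
time_s: 26.7
tool_pos: [0.4718, -0.0489, 0.3006]
ee_rot: [[-0.588, 0.809, -0.001], [0.809, 0.588, 0.001], [0.002, -0.0, -1.0]]
force: [0.2, 0.6, -0.0]
finger_gap: 0.0441
gripper_force: 0.0
```

Run:
```python
from h import *
f=snap('top'); save(f,'t7.png'); s=snap('scene'); save(s,'s7.png',(60,140,600,400))
P=cloud(f); Ps=cloud(s)
def rect(Q): 
    r=cv2.minAreaRect((Q[:,:2]*1000).astype(np.float32)); return np.round(r[0],1),np.round(r[1],1),round(r[2],1)
for n,x,y,h in(('small',.5073,-.4693,.07),('large',.6347,-.249,.085),('oblong',.5015,.4492,.09),('square',.3774,.3012,.085)):
  for c,Q in(('top',P),('scene',Ps)):
    near=(np.hypot(Q[...,0]-x,Q[...,1]-y)<h)
    A=Q[near&(Q[...,2]>.056)&(Q[...,2]<.076)]; k=Q[near&(Q[...,2]>.085)&(Q[...,2]<.105)]
    if len(A)<50: print(n,c,'few',len(A)); continue
    M=np.c_[A[:,:2]-A[:,:2].mean(0),np.ones(len(A))]; g=np.linalg.lstsq(M,A[:,2],rcond=None)[0]
    print(n,c,rect(A),'z',g[2].round(4),'tilt',np.hypot(*g[:2]).round(3),'knob',k.mean(0).round(4) if len(k) else None,len(k))
```

```text
small top (array([ 504.8, -467.3]), array([97. , 95.4]), 59.4) z 0.0633 tilt 0.011 knob [ 0.5047 -0.466   0.0939] 52
small scene (array([ 508.5, -469.3]), array([98.2, 96.2]), 7.6) z 0.0631 tilt 0.003 knob [ 0.5106 -0.4682  0.0927] 50
large top (array([ 633.6, -249.4]), array([131.4, 130.8]), 0.3) z 0.0633 tilt 0.005 knob [ 0.6331 -0.2484  0.0943] 49
large scene (array([ 638.1, -251.5]), array([132.8, 133.2]), 76.7) z 0.0631 tilt 0.002 knob [ 0.6394 -0.2506  0.0926] 64
oblong top (array([500.1, 450.6]), array([138.7,  96.6]), 10.7) z 0.0644 tilt 0.002 knob [0.4994 0.4486 0.0949] 54
oblong scene (array([504.3, 447.9]), array([140.7,  97.8]), 10.3) z 0.0641 tilt 0.001 knob [0.5066 0.4461 0.0936] 55
square top (array([374.7, 301.7]), array([109.2, 108.6]), 57.6) z 0.0642 tilt 0.003 knob [0.3745 0.3008 0.0951] 54
square scene (array([378.1, 299.5]), array([108.7, 113.5]), 57.9) z 0.0638 tilt 0.004 knob [0.3815 0.2981 0.0929] 44
```

View pics/t7.png

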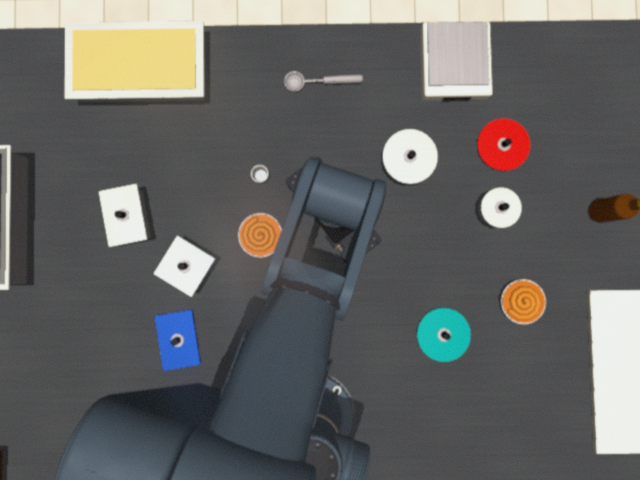

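View pics/s7.png

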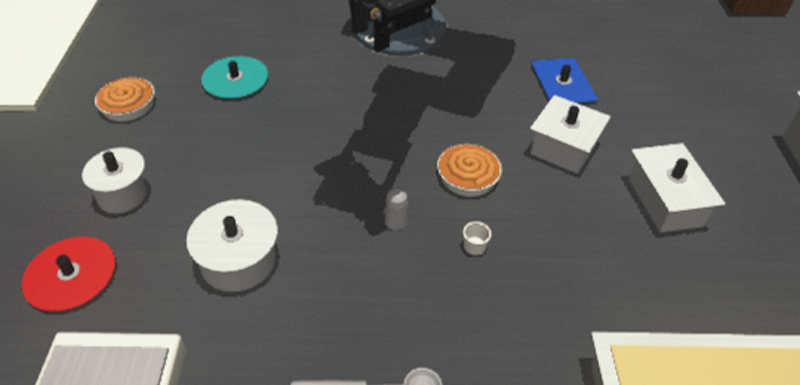

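The pictures show all four lids on their own containers: small (502,207), large (410,157), oblong (125,214) and square (185,265) in the top view. Each is seated at the right height (plate top at about 64 mm), level, aligned and within about 3 mm of centre. The shaker and cup are standing and the gripper is clear, so I'll hand the job in.

```bash
python3 -c "
from rig import arm
print(arm.close_job())"
```

```text
the job is handed in; nothing more can be done
None
```

All four containers are closed with their own lids, which measured level, aligned and within about 3 mm of centre; the job was handed in at about 27 s of the 112 s allowed, with no verdict returned.

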